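# Scan the pack label and shut the shipping case

### The arm

A 6-joint arm with a two-finger parallel gripper is mounted at the origin on the work surface. World frame = base frame: x ahead of the robot, y to its left, z up, the work surface at z = 0. Lengths are in m, angles in degrees, forces in N, time in s.
With the tool pointing down it reaches from about 0.375 to 0.975 m from the base axis. Payload 3.8 kg.
Tool frame: the origin (TCP) lies at the very end of the fingers, on their centre line; the grasp point (between the pads) lies hold_point_z behind it (hold_point_z is the distance from the TCP to the grasp point, in m); z points along the fingers, y is the line along which they close (so a half turn about z gives the same grasp; the last joint's range is limited). The gripper opens to 85 mm and grips with 20 to 120 N. Pads are 22 mm wide; open, the fingers measure 114 mm over their backs; the gripper's body (76 mm by 85 mm) begins 54 mm behind the grasp point. The pads swing forward as they close: fully open they stand 13 mm farther back than shut.
Start: joints at [73.917, 15.12, 91.902, -0, 72.978, -2.114], TCP at [0.163, 0.655, 0.231] pointing down, gripper open.
Joint ranges: [-150.88, 150.88], [-54.13, 125.18], [17.81, 147.31], [-75.09, 255.09], [0, 152.58], [-146.25, 146.25]. Speed limits (degrees/s): [147.25, 147.25, 180, 180, 180, 180].

### API

Orientations are given as a 3x3 rotation matrix whose columns are the frame's x, y, z axes.
In Python, from plant import state, camera, camera_params, close_job, hold_point_z gives the robot as it stands.
- The arm moves only by the tool apply_moves, never from a script. Its argument "increments" is a list of rows, each a list of 3 entries, a list of its own where there are three numbers: the shift along the tool's x, y, z in m, then the turn, a rotation vector about the tool's x, y, z in degrees, then the opening, from 0 (shut) to 1 (fully open). A call has 1 to 10 rows; each row is the pose to reach, as a shift and turn from the pose commanded when the call began, along the tool's axes at that moment; what a row does not reach only later rows make up. A row lasts 1/10 s, in which the tool goes at most 50 mm and 8.59 degrees, less where a joint would pass 70% of its speed; a pose out of reach is approached as far as the arm can. A call with a gripper value outside its range is refused whole. The fingers move at their own pace and stop on an object; "squeeze" is the grip in N (left out, the last holds). Time passes only in rows, so rows that repeat a pose let the fingers close. It gives the time, the measured TCP pose, the force, the opening and the grip force at its end, in the units of the state.
- state(): the state, without advancing time (a new reading comes with each control period).
- camera(name): name is "scene" or "top" or "wrist"; returns the picture (400x640x3 uint8, red, green, blue); there is no depth.
- camera_params(name): a dict with "fx", "fy", "cx", "cy" (pixels), "rvec" (rotation vector, rad) and "tvec" (3), from world to camera coordinates, as OpenCV has them. Camera axes: x right, y down, z forward; pixel columns grow to the right and rows downward; lengths in m; the calibration is good to about 2 mm. A picture is of the moment at which its call begins: read the wrist's pose just before it. camera_params takes no time and is no camera call; for the wrist camera it gives the pose at the moment of the call.
- close_job(): hands the job in; it is judged then, once.
The state is a dict: "clock": time; "qpos": joint angles; "qd": joint speeds; "tau": joint torques, N m; "ee_pos": TCP position; "tcp_rot": TCP orientation; "ft_force": force on the tool from outside, world axes, zero at the start; "torque": the same for the moment, N m; "opening": finger opening in m; "grasp_force": force on a finger pad.
Only numpy, scipy, OpenCV 4.12 (cv2) and the standard library are available. Lean on these libraries where they do the work, as an engineer would, in place of code of your own. Each camera call takes 0.05 s, during which the arm holds its last target. There are 200 camera calls.

### The job

Pick up the barcode scanner from its round mat and aim its window at the middle of the barcode label on the pack inside the open case; hold it steady there for two seconds, from 10 to 25 cm away. Then stand the scanner upright back on its mat and lower the case's lid fully shut without slamming it, leaving the packs and the other things on the table where they are.

Things in the scene. Friction and masses are not known exactly. Their poses are not given: they have to be found in the camera images.
- scanner: grey barcode scanner, 0.2 kg, on a round foot 72 mm wide, 12 mm high; origin at the centre of its underside, z up, x = where the nose looks. On a 34 x 30 mm neck sits a level head: x = -46 to +54 mm, 42 mm wide (y) with flat sides, 68 to 104 mm above the underside. A black nose at its +x end is bent 45 degrees down. Grip the head across y from above, over the neck
- scanner_window (a point): centre of the glass window on the scanner's nose, at (60.6, 0, 69.4) mm in the scanner's frame. Its own x axis is the line of sight: forward and 45 degrees down when the scanner is upright; its y axis is the scanner's. It reads 100 to 250 mm away along this line, up to 60 degrees off the label's perpendicular, not through the lid
- mat: round black rubber mat fixed to the table, 160 mm across, 3 mm thick, on which the scanner stands; origin at the centre of its underside
- case: white plastic shipping case fixed to the table, open-topped, 160 mm (its x) by 240 mm (its y) by 80 mm high, walls and floor 4 mm; origin at the centre of its underside, z up; the lid is hinged along its +x side, the open side is -x
- lid (a joint): hinge of the case's lid, rad: 0 = shut on the rim, pi/2 = standing upright; it starts standing open, is stiff enough to stay where it is left, and shuts towards 0
- lid_hinge (a point): middle of the lid's hinge line, at x = 80, y = 0, z = 80.5 mm in the case's frame. The hinge line runs along the case's y. The frame turns with the lid: lid 160 mm along its -x from the hinge, 240 mm wide, 8 mm thick (its underside at z = 0, its outer face at z = +8 mm)
- lid_tab (a point): end of the finger tab at the middle of the lid's free edge, 182 mm from the hinge line; the tab is 70 mm wide, 8 mm thick and juts 22 mm past the lid's edge
- pack: brown carton pack with the barcode label on top, loose in the case, 124 mm (x) by 100 mm (y) by 55 mm high, 0.35 kg; origin at the centre of its underside; it lies in either half of the case
- label (a point): centre of the white barcode label with black bars on the pack's top face, at x = -20, y = 0, z = 56 mm in the pack's frame; the label is 50 mm along x by 74 mm along y; z points straight out of it, up
- plain_pack: carton pack of the same size without a label, beside the first in the case
- tape_roll: bystander: roll of clear packing tape lying flat, 96 mm across, 45 mm high; origin at the centre of its underside
- basket: bystander: white slatted basket, 110 by 160 by 60 mm high; origin at the centre of its underside
- display: bystander: empty display carton, 120 by 90 mm, red sides 50 mm high, white back 130 mm high at its -x end; origin at the centre of its underside
Mind the look-alikes: they are no part of the job. What is shaped like the scanner but pink is not meant.

How it is judged (in metres and radians):
On the way:
1. the held scanner looks within 20 mm of the label's centre, from 100 to 250 mm, at most 60 degrees off its perpendicular, lid open and not in the way, steady for 1.5 s (x of label in the frame of scanner_window between 0.095 and 0.255 m and y of label in the frame of scanner_window between -0.02 and 0.02 m and z of label in the frame of scanner_window between -0.02 and 0.02 m and angle between the x axis of scanner_window and the z axis of label, either way round below 1.05 rad and z of scanner_window in the frame of label above 0.03 m and x of scanner_window in the frame of case below 0.06 m and value of joint lid above 1 rad and contact force between the fingers and scanner above 1 N and linear speed of scanner below 0.03 m/s and angular speed of scanner below 0.2 rad/s), for 1.5 s.
At the end, for the whole second after the job is handed in: the lid is shut (within 0.05 rad), and the scanner stands upright (within 0.1 rad) and at rest on its mat, its foot's centre within 50 mm of the mat's centre (value of joint lid below 0.05 rad and horizontal distance between scanner and mat below 0.05 m and angle between scanner's own z axis and vertical below 0.1 rad and height (world z) of scanner between 0 and 0.008 m and linear speed of scanner below 0.02 m/s); the robot touches nothing.
It fails at once if the lid is slammed (shutting faster than 3.5 rad/s) (velocity of joint lid below -3.5 rad/s).
It fails at once if the packs are shifted by more than 30 mm (distance of any of pack, plain_pack from where it was at the start of the episode above 0.03 m).
It fails at once if a bystander is moved by more than 30 mm (distance of any of tape_roll, basket, display from where it was at the start of the episode above 0.03 m).
It fails at once if the scanner is knocked over (tilted by more than 1.2 rad) (angle between scanner's own z axis and vertical above 1.2 rad).
It also fails if it takes over 56 s, if anything falls off the work surface, if the arm or the gripper's body presses on something with over 40 N, if the wrist force passes 120 N, or if a joint passes its speed limit or range.

## Working session

There is one attempt and no reset: what is moved stays moved. The work goes in short steps, Python scripts to look and compute and a tool call to move; the robot and the scene stay as the last step left them, time stands still between calls to the robot, and variables do not carry over. Pictures are saved under pics/ and viewed, at most 10 in all, crops included, and the job is handed in when it is done.

Besides the shell and the picture viewer there is one more tool, called after "Call:" as name(argument=value, ...), one argument or row to a line, values as JSON. apply_moves: Moves the arm, as the interface text tells. Its arguments: {"type":"object","properties":{"increments":{"type":"array","items":{"type":"array"}},"squeeze":{"type":"number"}},"required":["increments"]}

```bash
mkdir -p pics
cat > h.py <<'E'
import numpy as np, cv2
from plant import state, camera, camera_params, close_job, hold_point_z
def ray(p,uv):
    R=cv2.Rodrigues(np.array(p["rvec"],float))[0]; t=np.array(p["tvec"],float).ravel()
    d=R.T@np.array([(uv[0]-p["cx"])/p["fx"],(uv[1]-p["cy"])/p["fy"],1.]); return -R.T@t,d
def onz(p,uv,z):
    o,d=ray(p,uv); return o+d*(z-o[2])/d[2]
def proj(p,P):
    K=np.array([[p["fx"],0,p["cx"]],[0,p["fy"],p["cy"]],[0,0,1.]])
    return cv2.projectPoints(np.array(P,float).reshape(-1,3),np.array(p["rvec"],float),np.array(p["tvec"],float),K,None)[0].reshape(-1,2)
def save(n,im): cv2.imwrite("pics/"+n+".png",im[:,:,::-1])
E
python3 - <<'E'
from h import *
for n in ["top","scene"]:
    im=camera(n); save(n,im); np.save(n+".npy",im); p=camera_params(n); print(n,p, ray(p,(320,200)))
print(hold_point_z() if callable(hold_point_z) else hold_point_z, state())
E
```

```text
top {'fx': 480.4776237851322, 'fy': 480.4776237851322, 'cx': 318.54228064040336, 'cy': 199.70869442918234, 'rvec': array([ 2.16743011, -2.15814537,  0.1667462 ]), 'tvec': array([-0.02632946,  0.53403177,  1.24975096])} (array([0.36433887, 0.00317533, 1.30958304]), array([ 0.13150285, -0.02420594, -0.99102505]))
scene {'fx': 473.39341038015294, 'fy': 473.39341038015294, 'cx': 329.1905324913225, 'cy': 206.50495989309536, 'rvec': array([ 2.3733818 ,  1.1318583 , -0.32099587]), 'tvec': array([-0.33247153, -0.29949102,  1.80641605])} (array([ 1.1415757 , -0.49203847,  1.38494556]), array([-0.42762446,  0.31862594, -0.84627452]))
0.0187 {'clock': 0.1, 'qpos': array([ 7.39165665e+01,  1.51676896e+01,  9.19767052e+01,  4.27230532e-04,
        7.29789400e+01, -2.11416570e+00]), 'qd': array([-0.03606309,  0.06999057, -0.13282652,  0.07768481, -0.03562914,
        0.02495011]), 'tau': array([-7.90492322e-05, -5.16701317e+01, -3.68591487e+01, -1.01386765e-04,
        6.29803064e-03, -3.89628826e-05]), 'ee_pos': array([0.16275125, 0.65436616, 0.23002218]), 'tcp_rot': array([[-9.70424793e-01,  2.41402893e-01, -6.03199684e-04],
       [ 2.41403631e-01,  9.70422597e-01, -2.06636799e-03],
       [ 8.65313934e-05, -2.15086932e-03, -9.99997683e-01]]), 'ft_force': array([-0.00370233, -0.25342926, -0.91712337]), 'torque': array([-0.01989308,  0.03409744, -0.00608259]), 'grasp_force': 0.0, 'opening': 0.08547635785536496}
```

View pics/top.png

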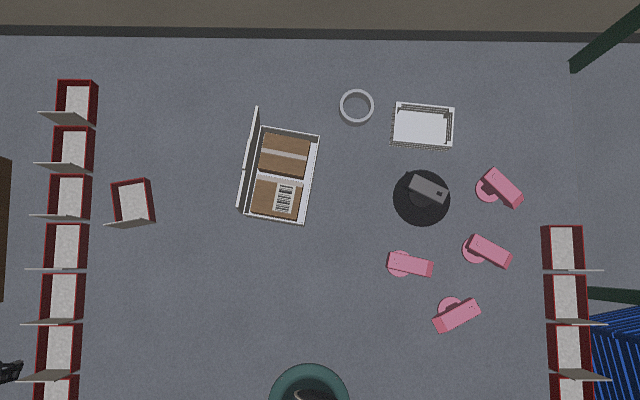

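View pics/scene.png

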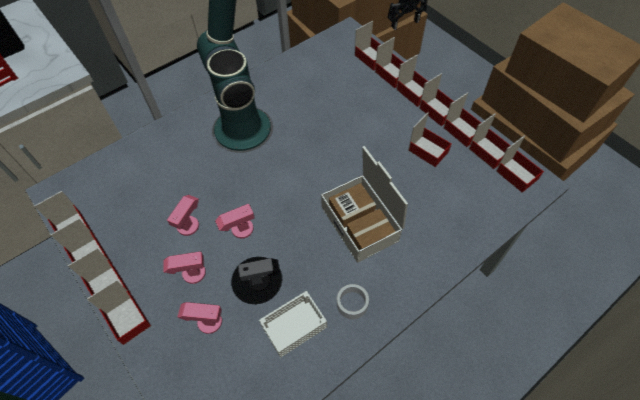

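Candidates: the grey scanner at top (428,188) on the black mat at (421,198), and pink look-alikes at (500,187), (487,252), (410,263) and (457,315). I choose the grey one on the mat and check it in a close crop. The case is at (280,175) with its lid on the left, and the labelled pack is at (276,199).

Run:
```python
from h import *
t=np.load("top.npy");s=np.load("scene.npy")
a=cv2.resize(t[155:235,380:460],(480,480),interpolation=cv2.INTER_CUBIC)
c=cv2.resize(s[245:310,225:290],(300,300),interpolation=cv2.INTER_CUBIC)
b=np.zeros((480,780,3),np.uint8); b[:,:480]=a; b[:300,480:]=c
save("crop1",b)
c2=cv2.resize(t[100:230,230:330],(600,780)[0:2],interpolation=cv2.INTER_CUBIC)[:,:]
save("crop2",cv2.resize(c2,(460,598)))
```

```text
(no output)
```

View pics/crop1.png

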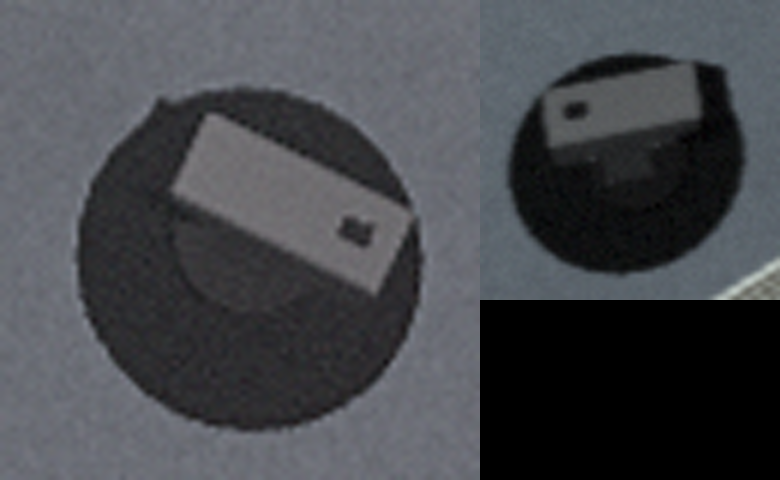

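View pics/crop2.png

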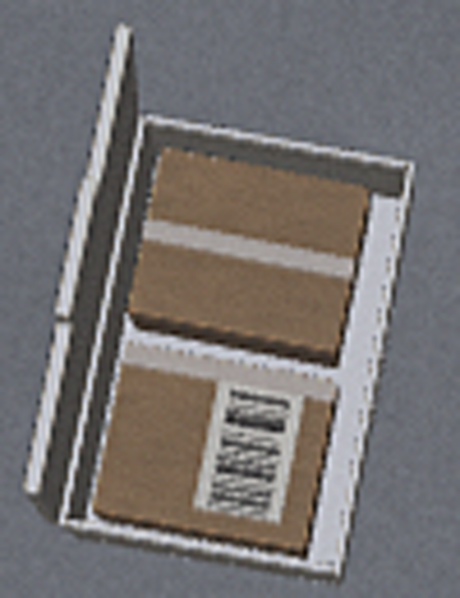

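The crop confirms it. The scanner's grey head spans top-crop corners (207,113), (413,212), (375,296) and (172,190). Its black nose is at the upper-left end: a bump at (160,100), and at the right end in the scene view. The case rim and label corners are clear in the second crop, and the label lies in the lower pack.

```bash
cat >> h.py <<'E'
def rect(pts): 
    m=cv2.minAreaRect(np.array(pts,np.float32)); return m
E
python3 - <<'E'
from h import *
p=camera_params("top"); t=np.load("top.npy"); g=t.mean(2)
q=lambda u,o,s: ((u[0]+.5)/s-.5+o[0],(u[1]+.5)/s-.5+o[1])
W=lambda L,o,s,z: np.array([onz(p,q(u,o,s),z)[:2] for u in L])
H=W([(207,113),(413,212),(375,296),(172,190)],(380,155),6,.107)
c=H.mean(0); front=(H[0]+H[3])/2; back=(H[1]+H[2])/2; d=front-back
print("head",c,"len",np.linalg.norm(d),"w",np.linalg.norm(H[0]-H[3]),"yaw",np.degrees(np.arctan2(d[1],d[0])))
u=d/np.linalg.norm(d); print("scanner origin",c-u*.004)
# mat via dark mask
roi=np.zeros_like(g,np.uint8); roi[160:235,385:455]=1
m=((g<70)&(roi>0)).astype(np.uint8)
cn=max(cv2.findContours(m,0,1)[0],key=cv2.contourArea); hull=cv2.convexHull(cn)
w=np.array([onz(p,x[0],.003)[:2] for x in cn],np.float32); print("mat",cv2.minEnclosingCircle(w), )
C=W([(143,117),(413,160),(343,577),(62,522)],(230,100),4.6,.08)
print("case",C,C.mean(0)); print([np.linalg.norm(C[i]-C[i-1]) for i in range(4)])
xd=(C[0]+C[3]-C[1]-C[2]); print("case x yaw",np.degrees(np.arctan2(xd[1],xd[0])))
L=W([(218,378),(305,395),(277,522),(195,508)],(230,100),4.6,.06)
print("label",L.mean(0),[np.linalg.norm(L[i]-L[i-1]) for i in range(4)])
ld=(L[0]+L[3]-L[1]-L[2]);print("label yaw",np.degrees(np.arctan2(ld[1],ld[0])))
T=W([(123,28),(30,490)],(230,100),4.6,.24);print("lid top",T,np.linalg.norm(T[0]-T[1]))
for n,uv,z in [("tape",(357,106),.045),("basket",(422,126),.06),("pinkA",(500,187),.1),("pinkC",(410,263),.1)]: print(n,onz(p,uv,z))
E
```

```text
head [ 0.55542441 -0.30168792] len 0.09640174388050098 w 0.0368219778767034 yaw 63.1915341589207
scanner origin [ 0.55362037 -0.30525799]
mat ((0.5475752353668213, -0.3079646825790405), 0.08094850182533264)
case [[ 0.72544673  0.12963303]
 [ 0.70154971 -0.02482949]
 [ 0.46252594  0.01355191]
 [ 0.49251796  0.17031863]] [0.59551008 0.07216852]
[np.float64(0.23645534391749382), np.float64(0.15630014832319683), np.float64(0.24208571071618887), np.float64(0.15960991536757532)]
case x yaw 80.17668723892511
label [0.53610557 0.06787758] [np.float64(0.0758503875036344), np.float64(0.05073910019206768), np.float64(0.07468213182618015), np.float64(0.04722434208328436)]
label yaw 79.83775640949125
lid top [[0.72419375 0.12400903]
 [0.49137682 0.16442689]] 0.23629922555917804
tape [ 0.79173379 -0.12817457  0.045     ]
basket [ 0.73267806 -0.3015195   0.06      ]
pinkA [ 0.56120748 -0.48913685  0.1       ]
pinkC [ 0.36682829 -0.2524348   0.1       ]
```

```bash
cat >> h.py <<'E'
def go(x,y,z,yaw):
    "shift and turn (tool axes) to world x,y,z, tool pointing down with tool y at angle yaw (deg)"
    from scipy.spatial.transform import Rotation as Ro
    s=state(); R=np.array(s["tcp_rot"]); a=np.radians(yaw); ty=np.array([np.cos(a),np.sin(a),0]); tz=np.array([0,0,-1.])
    G=np.c_[np.cross(ty,tz),ty,tz]
    print("t",round(s["clock"],2),"shift",np.round(R.T@(np.array([x,y,z])-s["ee_pos"]),4),"turn",np.round(Ro.from_matrix(R.T@G).as_rotvec(degrees=True),2),"ee",np.round(s["ee_pos"],4))
E
python3 -c "
from h import *
go(.554,-.305,.2,-26.8)"
```

```text
t 0.1 shift [-0.6113 -0.8365  0.0318] turn [-9.0000e-02  1.1000e-01  1.0283e+02] ee [0.1628 0.6544 0.23  ]
```

Call:
apply_moves(
  increments=[
    [[-0.018, -0.025, 0], [0, 0, 3], 1],
    [[-0.045, -0.062, 0], [0, 0, 8], 1],
    [[-0.074, -0.1, 0.004], [0, 0, 13], 1],
    [[-0.103, -0.14, 0.005], [0, 0, 18], 1],
    [[-0.132, -0.18, 0.007], [0, 0, 23], 1],
    [[-0.161, -0.22, 0.008], [0, 0, 28], 1],
    [[-0.19, -0.26, 0.01], [0, 0, 33], 1],
    [[-0.22, -0.3, 0.011], [0, 0, 38], 1],
    [[-0.25, -0.34, 0.013], [0, 0, 43], 1],
    [[-0.28, -0.38, 0.015], [0, 0, 48], 1],
  ],
)

```text
clock: 1.1
ee_pos: [0.3429, 0.2168, 0.216]
tcp_rot: [[-0.467, 0.884, 0.0], [0.884, 0.467, 0.0], [-0.0, 0.0, -1.0]]
ft_force: [3.0, -0.4, 0.9]
opening: 0.0851
grasp_force: 0.0
```

```bash
python3 -c "
from h import *
go(.554,-.305,.2,-26.8)"
```

```text
t 1.1 shift [-0.56   -0.0573  0.0161] turn [ 2.000e-02 -0.000e+00  5.467e+01] ee [0.3429 0.2168 0.216 ]
```

Call:
apply_moves(
  increments=[
    [[-0.045, -0.005, 0.001], [0, 0, 5], 1],
    [[-0.093, -0.01, 0.003], [0, 0, 10], 1],
    [[-0.141, -0.015, 0.004], [0, 0, 15], 1],
    [[-0.189, -0.02, 0.006], [0, 0, 20], 1],
    [[-0.237, -0.024, 0.007], [0, 0, 25], 1],
    [[-0.285, -0.029, 0.009], [0, 0, 30], 1],
    [[-0.333, -0.034, 0.01], [0, 0, 35], 1],
    [[-0.381, -0.039, 0.012], [0, 0, 40], 1],
    [[-0.429, -0.044, 0.013], [0, 0, 45], 1],
    [[-0.47, -0.048, 0.014], [0, 0, 49], 1],
  ],
)

```text
clock: 2.1
ee_pos: [0.5216, -0.2211, 0.2017]
tcp_rot: [[0.362, 0.932, -0.001], [0.932, -0.362, 0.0], [-0.0, -0.001, -1.0]]
ft_force: [-0.3, 1.0, -0.0]
opening: 0.0852
grasp_force: 0.0
```

Call:
apply_moves(
  increments=[
    [[-0.03, 0.05, 0.001], [0, 0, 3], 1],
  ],
)

```text
clock: 2.2
ee_pos: [0.5512, -0.2597, 0.2007]
tcp_rot: [[0.41, 0.912, -0.002], [0.912, -0.41, 0.001], [0.0, -0.002, -1.0]]
ft_force: [0.6, 0.6, 0.3]
opening: 0.0854
grasp_force: 0.0
```

```bash
python3 -c "
from h import *
go(.554,-.305,.2,-26.8)"
```

```text
t 2.2 shift [-0.0401  0.0211  0.0006] turn [-0.13  0.    2.61] ee [ 0.5512 -0.2597  0.2007]
```

Call:
apply_moves(
  increments=[
    [[-0.02, 0.01, 0], [0, 0, 1.3], 1],
    [[-0.039, 0.019, 0.0], [0, 0, 2.6], 1],
    [[-0.039, 0.019, 0.0], [0, 0, 2.6], 1],
    [[-0.039, 0.019, 0.0], [0, 0, 2.6], 1],
  ],
)

```text
clock: 2.6
ee_pos: [0.553, -0.3011, 0.201]
tcp_rot: [[0.448, 0.894, -0.001], [0.894, -0.448, 0.001], [0.001, -0.001, -1.0]]
ft_force: [0.1, 0.4, -0.4]
opening: 0.0857
grasp_force: 0.0
```

```bash
python3 -c "
from h import *
p=camera_params('wrist'); im=camera('wrist'); np.save('w.npy',im); save('wrist',im)
go(.554,-.305,.068,-26.8)
u=np.array([np.cos(np.radians(63.2)),np.sin(np.radians(63.2)),0]);v=np.array([-u[1],u[0],0]);o=np.array([.5536,-.305,.107])
print(proj(p,[o+a*u+b*v for a,b in [(.054,.021),(.054,-.021),(-.046,-.021),(-.046,.021)]]).round())
"
```

```text
t 2.65 shift [-0.0037  0.0029  0.1332] turn [-0.06 -0.03  0.24] ee [ 0.5531 -0.3006  0.2012]
[[295. 146.]
 [346. 146.]
 [343. 254.]
 [298. 254.]]
```

View pics/wrist.png

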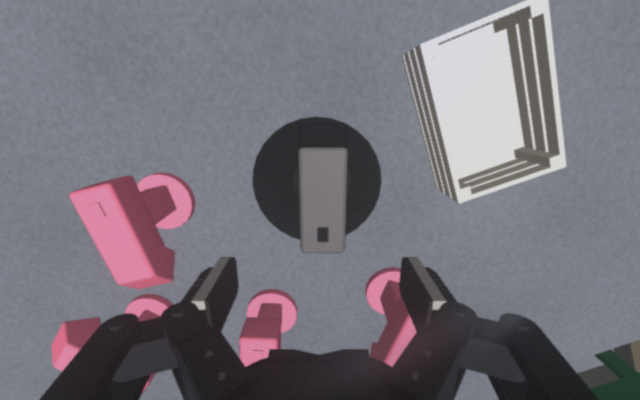

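The wrist view shows the head at (300–346, 148–253), nose up and well aligned, about 2 px from the prediction. Descending.

Call:
apply_moves(
  increments=[
    [[-0.003, 0.003, 0.03], [0, 0, 0.2], 1],
    [[-0.0037, 0.004, 0.065], [0, 0, 0.2], 1],
    [[-0.0037, 0.004, 0.1], [0, 0, 0.2], 1],
    [[-0.0037, 0.004, 0.125], [0, 0, 0.2], 1],
    [[-0.0037, 0.004, 0.133], [0, 0, 0.2], 1],
    [[-0.0037, 0.004, 0.133], [0, 0, 0.2], 1],
    [[-0.0037, 0.004, 0.133], [0, 0, 0.2], 0.3],
    [[-0.0037, 0.004, 0.133], [0, 0, 0.2], 0.0],
    [[-0.0037, 0.004, 0.133], [0, 0, 0.2], 0.0],
    [[-0.0037, 0.004, 0.133], [0, 0, 0.2], 0.0],
  ],
  squeeze=50,
)

```text
clock: 3.65
ee_pos: [0.5564, -0.307, 0.0704]
tcp_rot: [[0.45, 0.893, 0.002], [0.893, -0.45, -0.001], [-0.0, 0.002, -1.0]]
ft_force: [-1.7, 0.9, 6.4]
opening: 0.0415
grasp_force: 54.8
```

Call:
apply_moves(
  increments=[
    [[0, 0, 0], [0, 0, 0], 0],
    [[0, 0, 0], [0, 0, 0], 0],
    [[0, 0, 0], [0, 0, 0], 0],
    [[0, 0, 0], [0, 0, 0], 0],
  ],
)

```text
clock: 4.05
ee_pos: [0.5565, -0.307, 0.0704]
tcp_rot: [[0.451, 0.893, 0.002], [0.893, -0.451, -0.001], [-0.0, 0.002, -1.0]]
ft_force: [-2.1, 0.6, 5.6]
opening: 0.0415
grasp_force: 54.8
```

```bash
python3 -c "
from h import *
go(.454,-.093,.18,-26.8)"
```

```text
t 4.05 shift [ 0.1449 -0.1877 -0.11  ] turn [0.13 0.01 0.02] ee [ 0.5565 -0.307   0.0704]
```

Call:
apply_moves(
  increments=[
    [[0, 0, -0.01], [0, 0, 0], 0],
    [[0, 0, -0.03], [0, 0, 0], 0],
    [[0.0, 0.0, -0.055], [0, 0, 0], 0],
    [[0.01, -0.015, -0.08], [0, 0, 0], 0],
    [[0.03, -0.04, -0.1], [0, 0, 0], 0],
    [[0.055, -0.07, -0.108], [0, 0, 0], 0],
    [[0.082, -0.105, -0.108], [0, 0, 0], 0],
    [[0.108, -0.14, -0.108], [0, 0, 0], 0],
    [[0.13, -0.17, -0.108], [0, 0, 0], 0],
    [[0.145, -0.187, -0.108], [0, 0, 0], 0],
  ],
)

```text
clock: 5.05
ee_pos: [0.4518, -0.0906, 0.1762]
tcp_rot: [[0.45, 0.893, -0.001], [0.893, -0.45, 0.001], [0.0, -0.001, -1.0]]
ft_force: [-0.2, 0.1, -2.6]
opening: 0.0416
grasp_force: 54.2
```

Call:
apply_moves(
  increments=[
    [[0, 0, 0], [0, 0, 0], 0],
    [[0, 0, 0], [0, 0, 0], 0],
    [[0, 0, 0], [0, 0, 0], 0],
    [[0, 0, 0], [0, 0, 0], 0],
    [[0, 0, 0], [0, 0, 0], 0],
  ],
)

```text
clock: 5.55
ee_pos: [0.4543, -0.0935, 0.1764]
tcp_rot: [[0.451, 0.892, -0.0], [0.892, -0.451, -0.0], [-0.0, -0.0, -1.0]]
ft_force: [-0.3, 0.1, -3.8]
opening: 0.0418
grasp_force: 54.1
```

```bash
python3 -c "
from h import *
go(.4546,-.0934,.178,-26.8)
t=camera('top');s=camera('scene')
save('scan',np.hstack([cv2.resize(t[100:300,230:430],(400,400)),cv2.resize(s[130:280,180:420],(400,250)) if 0 else cv2.resize(s[130:330,215:415],(400,400))]))
R=np.array(state()['tcp_rot']);T=np.array(state()['ee_pos'])
for rel in [(0.0606,.0694-.0674)]:
    w=T+R@np.array([rel[0],0,-rel[1]]); print('window est',w)
    r2=np.sqrt(.5); ax=R@np.array([r2,0,r2]); az=R@np.array([r2,0,-r2]); d=np.array([.5361,.0679,.060])-w
    print('x',d@ax,'y',d@R[:,1],'z',d@az)
"
```

```text
t 5.55 shift [ 0.0002  0.0002 -0.0016] turn [-0.01  0.01 -0.03] ee [ 0.4543 -0.0935  0.1764]
window est [ 0.48152962 -0.03924936  0.17829565]
x 0.16867321954444967 y 0.0003914086892001687 z 0.0014012401038704212
```

View pics/scan.png

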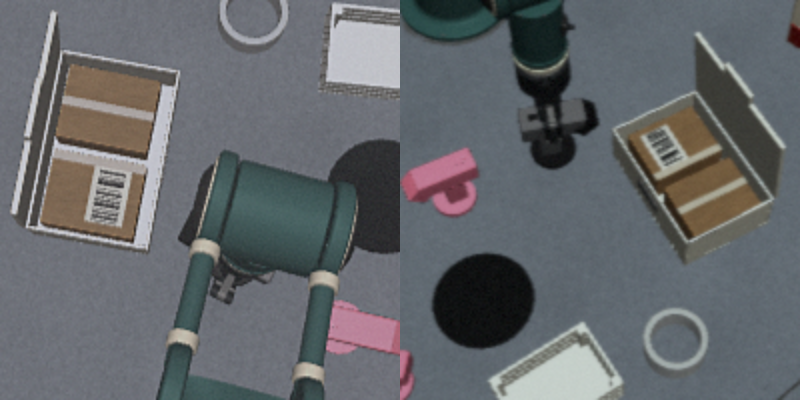

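The picture shows the scanner held upright with its nose (595,115) towards the label (663,146 in the scene half, 107,196 in the top half). I'll hold for over 2 s and cross-check the label in the scene view.

Call:
apply_moves(
  increments=[
    [[0, 0, 0], [0, 0, 0], 0],
    [[0, 0, 0], [0, 0, 0], 0],
    [[0, 0, 0], [0, 0, 0], 0],
    [[0, 0, 0], [0, 0, 0], 0],
    [[0, 0, 0], [0, 0, 0], 0],
    [[0, 0, 0], [0, 0, 0], 0],
    [[0, 0, 0], [0, 0, 0], 0],
    [[0, 0, 0], [0, 0, 0], 0],
    [[0, 0, 0], [0, 0, 0], 0],
    [[0, 0, 0], [0, 0, 0], 0],
  ],
)

```text
clock: 6.65
ee_pos: [0.4541, -0.0928, 0.1765]
tcp_rot: [[0.45, 0.893, 0.0], [0.893, -0.45, -0.0], [0.0, 0.0, -1.0]]
ft_force: [0.5, 0.1, -2.3]
opening: 0.0412
grasp_force: 54.1
```

Call:
apply_moves(
  increments=[
    [[0, 0, 0], [0, 0, 0], 0],
    [[0, 0, 0], [0, 0, 0], 0],
    [[0, 0, 0], [0, 0, 0], 0],
    [[0, 0, 0], [0, 0, 0], 0],
    [[0, 0, 0], [0, 0, 0], 0],
    [[0, 0, 0], [0, 0, 0], 0],
    [[0, 0, 0], [0, 0, 0], 0],
    [[0, 0, 0], [0, 0, 0], 0],
    [[0, 0, 0], [0, 0, 0], 0],
    [[0, 0, 0], [0, 0, 0], 0],
  ],
)

```text
clock: 7.65
ee_pos: [0.454, -0.0928, 0.1764]
tcp_rot: [[0.45, 0.893, -0.0], [0.893, -0.45, 0.0], [-0.0, -0.0, -1.0]]
ft_force: [-0.1, -0.2, -2.6]
opening: 0.0415
grasp_force: 54.1
```

```bash
python3 -c "
from h import *
p=camera_params('scene'); s=camera('scene').astype(int); w=np.load('scene.npy')
print('label scene',onz(p,(346.5,203),.06),'nose window-ish',onz(p,(215+385/2-200+100 if 0 else 215+(592-400)/2,130+122/2),.178),'mat',onz(p,(256.5,280),.003))
go(.5535,-.308,.178,-26.8)"
```

```text
label scene [0.53622466 0.06734837 0.06      ] nose window-ish [ 0.48900654 -0.03879151  0.178     ] mat [ 0.54980266 -0.309349    0.003     ]
t 7.7 shift [-0.1473  0.1858 -0.0016] turn [-0.   -0.    0.03] ee [ 0.454  -0.0928  0.1764]
```

Both views agree on the label within 1 mm and the hold lasted over 2 s. Returning the scanner to its mat.

Call:
apply_moves(
  increments=[
    [[-0.01, 0.013, 0], [0, 0, 0], 0],
    [[-0.03, 0.038, 0], [0, 0, 0], 0],
    [[-0.055, 0.07, 0], [0, 0, 0], 0],
    [[-0.082, 0.104, 0], [0, 0, 0], 0],
    [[-0.108, 0.137, 0], [0, 0, 0], 0],
    [[-0.13, 0.165, 0], [0, 0, 0], 0],
    [[-0.142, 0.18, 0.01], [0, 0, 0], 0],
    [[-0.147, 0.186, 0.03], [0, 0, 0], 0],
    [[-0.147, 0.186, 0.06], [0, 0, 0], 0],
    [[-0.147, 0.186, 0.085], [0, 0, 0], 0],
  ],
)

```text
clock: 8.7
ee_pos: [0.5539, -0.3095, 0.0899]
tcp_rot: [[0.451, 0.892, -0.0], [0.892, -0.451, -0.0], [-0.0, -0.0, -1.0]]
ft_force: [0.3, -0.5, -2.5]
opening: 0.0413
grasp_force: 54.1
```

Call:
apply_moves(
  increments=[
    [[0, 0, 0.008], [0, 0, 0], 0],
    [[0, 0, 0.014], [0, 0, 0], 0],
    [[0, 0, 0.018], [0, 0, 0], 0],
    [[0, 0, 0.02], [0, 0, 0], 0],
    [[0, 0, 0.021], [0, 0, 0], 0],
    [[0, 0, 0.021], [0, 0, 0], 0],
  ],
)

```text
clock: 9.3
ee_pos: [0.5545, -0.308, 0.0714]
tcp_rot: [[0.45, 0.893, 0.001], [0.893, -0.45, -0.001], [-0.0, 0.002, -1.0]]
ft_force: [-0.4, -0.6, -2.9]
opening: 0.0413
grasp_force: 54.0
```

Call:
apply_moves(
  increments=[
    [[0, 0, 0.0005], [0, 0, 0], 0],
    [[0, 0, 0.001], [0, 0, 0], 0],
    [[0, 0, 0.0015], [0, 0, 0], 0],
    [[0, 0, 0.0015], [0, 0, 0], 0],
  ],
)

```text
clock: 9.7
ee_pos: [0.5543, -0.3081, 0.0705]
tcp_rot: [[0.45, 0.893, 0.001], [0.893, -0.45, -0.001], [-0.0, 0.001, -1.0]]
ft_force: [-1.7, 1.7, 4.7]
opening: 0.0416
grasp_force: 54.6
```

Seated: the force turned positive. Releasing and lifting straight up.

Call:
apply_moves(
  increments=[
    [[0, 0, 0], [0, 0, 0], 0.2],
    [[0, 0, 0], [0, 0, 0], 0.4],
    [[0, 0, 0], [0, 0, 0], 0.6],
    [[0, 0, 0], [0, 0, 0], 0.8],
    [[0, 0, 0], [0, 0, 0], 1],
    [[0, 0, 0], [0, 0, 0], 1],
    [[0, 0, 0], [0, 0, 0], 1],
    [[0, 0, -0.01], [0, 0, 0], 1],
    [[0, 0, -0.03], [0, 0, 0], 1],
    [[0, 0, -0.06], [0, 0, 0], 1],
  ],
)

```text
clock: 10.7
ee_pos: [0.5525, -0.307, 0.128]
tcp_rot: [[0.45, 0.893, -0.004], [0.893, -0.45, 0.002], [0.0, -0.004, -1.0]]
ft_force: [0.4, -0.5, -0.3]
opening: 0.0852
grasp_force: 0.0
```

Call:
apply_moves(
  increments=[
    [[0, 0, -0.04], [0, 0, 0], 1],
    [[0, 0, -0.08], [0, 0, 0], 0.5],
    [[0, 0, -0.12], [0, 0, 0], 0.0],
    [[0, 0, -0.15], [0, 0, 0], 0.0],
    [[0, 0, -0.16], [0, 0, 0], 0.0],
  ],
)

```text
clock: 11.2
ee_pos: [0.5557, -0.3089, 0.2949]
tcp_rot: [[0.45, 0.893, 0.007], [0.893, -0.45, -0.005], [-0.001, 0.009, -1.0]]
ft_force: [1.0, -0.3, 0.4]
opening: 0.0284
grasp_force: 0.0
```

```bash
python3 -c "
from h import *
im=camera('wrist'); 
save('w2',im[::1])
s=camera('scene'); save('w2',np.vstack([cv2.resize(im,(480,300)),cv2.resize(s[230:330,200:360],(480,300))]))
print(state()['ee_pos'],state()['opening'],state()['qpos'])"
```

```text
[ 0.5547751  -0.30835017  0.29146067] 0.012329105537022772 [-3.13141109e+01  8.87686049e+00  9.30632348e+01 -9.68314036e-06
  7.78040832e+01 -4.54530450e+00]
```

View pics/w2.png

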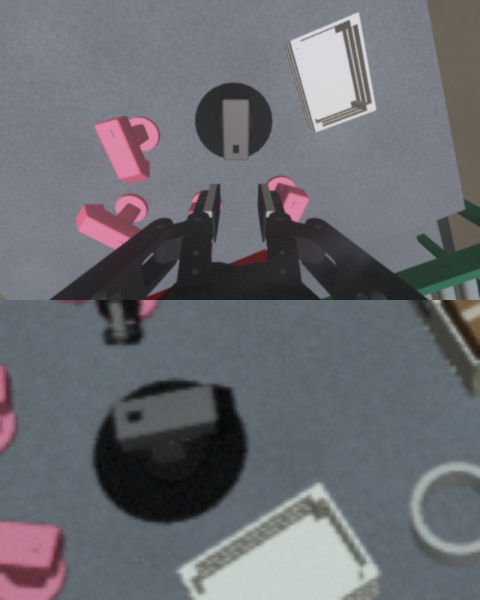

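Scanner stands upright, centred on its mat (233,120 in the wrist half). Fingers shut; going over the lid to its back side.

```bash
python3 -c "
from h import *
go(.620,.215,.34,-9.8)"
```

```text
t 11.3 shift [ 0.4966 -0.1773 -0.0495] turn [  0.25   0.06 -16.97] ee [ 0.5548 -0.3084  0.2915]
```

Call:
apply_moves(
  increments=[
    [[0, 0, -0.03], [0, 0, 0], 0],
    [[0.02, -0.007, -0.05], [0, 0, 0], 0],
    [[0.05, -0.018, -0.05], [0, 0, -1], 0],
    [[0.09, -0.032, -0.05], [0, 0, -3], 0],
    [[0.13, -0.046, -0.05], [0, 0, -4], 0],
    [[0.175, -0.062, -0.05], [0, 0, -6], 0],
    [[0.22, -0.078, -0.05], [0, 0, -8], 0],
    [[0.265, -0.094, -0.05], [0, 0, -9], 0],
    [[0.31, -0.11, -0.05], [0, 0, -11], 0],
    [[0.355, -0.127, -0.05], [0, 0, -12], 0],
  ],
)

```text
clock: 12.3
ee_pos: [0.5992, 0.0681, 0.3355]
tcp_rot: [[0.254, 0.967, -0.005], [0.967, -0.254, -0.0], [-0.002, -0.005, -1.0]]
ft_force: [0.5, -0.4, -0.2]
opening: -0.0
grasp_force: 0.0
```

```bash
python3 -c "
from h import *
go(.620,.215,.34,-9.8)"
```

```text
t 12.3 shift [ 0.1473 -0.0172 -0.0047] turn [-0.27  0.08 -4.91] ee [0.5992 0.0681 0.3355]
```

Call:
apply_moves(
  increments=[
    [[0.045, -0.005, -0.005], [0, 0, -2], 0],
    [[0.085, -0.01, -0.005], [0, 0, -3], 0],
    [[0.12, -0.014, -0.005], [0, 0, -4], 0],
    [[0.14, -0.016, -0.005], [0, 0, -5], 0],
    [[0.149, -0.017, 0.005], [0, 0, -5], 0],
    [[0.149, -0.017, 0.035], [0, 0, -5], 0],
    [[0.149, -0.017, 0.065], [0, 0, -5], 0],
    [[0.149, -0.017, 0.095], [0, 0, -5], 0],
    [[0.149, -0.017, 0.112], [0, 0, -5], 0],
    [[0.149, -0.017, 0.116], [0, 0, -5], 0],
  ],
)

```text
clock: 13.3
ee_pos: [0.6199, 0.2129, 0.2186]
tcp_rot: [[0.171, 0.985, -0.006], [0.985, -0.171, -0.002], [-0.003, -0.006, -1.0]]
ft_force: [-0.1, -0.1, 0.1]
opening: 0.0002
grasp_force: 0.0
```

```bash
python3 -c "
from h import *
s=camera('scene');t=camera('top'); save('lid0',np.hstack([cv2.resize(s[110:290,290:470],(400,400)),cv2.resize(t[80:260,180:360],(400,400))]))
go(.620,.215,.22,-9.8)
th=np.radians(np.arange(90,-1,-9)); r=.14;h=.011
X=-r*np.cos(th)+.008*np.sin(th)+h; Z=.0805+r*np.sin(th)+.008*np.cos(th)
print(np.c_[np.degrees(th),X-.065,Z-.22].round(3))"
```

```text
t 13.4 shift [ 0.0008 -0.0018  0.0021] turn [-0.08  0.05 -0.02] ee [0.6217 0.2139 0.2221]
[[ 9.00e+01 -4.60e-02  1.00e-03]
 [ 8.10e+01 -6.80e-02  0.00e+00]
 [ 7.20e+01 -9.00e-02 -4.00e-03]
 [ 6.30e+01 -1.10e-01 -1.10e-02]
 [ 5.40e+01 -1.30e-01 -2.20e-02]
 [ 4.50e+01 -1.47e-01 -3.50e-02]
 [ 3.60e+01 -1.63e-01 -5.10e-02]
 [ 2.70e+01 -1.75e-01 -6.90e-02]
 [ 1.80e+01 -1.85e-01 -8.90e-02]
 [ 9.00e+00 -1.91e-01 -1.10e-01]
 [ 0.00e+00 -1.94e-01 -1.32e-01]]
```

View pics/lid0.png

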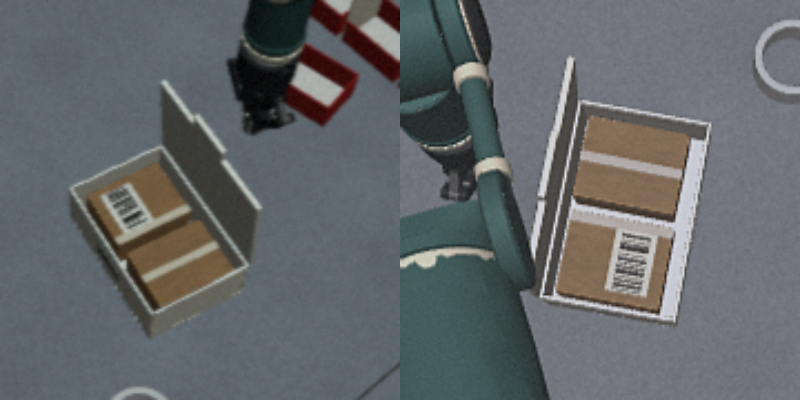

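The fingers are behind the lid and clear of it (265,120 in the scene half), and the lid is upright and untouched. Pushing along the arc.

Call:
apply_moves(
  increments=[
    [[-0.015, 0, 0.002], [0, 0, 0], 0],
    [[-0.03, 0, 0.002], [0, 0, 0], 0],
    [[-0.04, 0, 0.001], [0, 0, 0], 0],
    [[-0.046, 0, 0.001], [0, 0, 0], 0],
    [[-0.054, 0, 0.001], [0, 0, 0], 0],
    [[-0.062, 0, 0.001], [0, 0, 0], 0],
    [[-0.07, 0, 0.002], [0, 0, 0], 0],
    [[-0.08, 0, 0.004], [0, 0, 0], 0],
    [[-0.09, 0, 0.006], [0, 0, 0], 0],
    [[-0.1, 0, 0.009], [0, 0, 0], 0],
  ],
)

```text
clock: 14.4
ee_pos: [0.605, 0.1154, 0.2139]
tcp_rot: [[0.17, 0.986, 0.001], [0.986, -0.17, -0.0], [0.0, 0.001, -1.0]]
ft_force: [1.0, 1.7, -0.5]
opening: -0.0003
grasp_force: 0.7
```

Call:
apply_moves(
  increments=[
    [[-0.01, 0, 0.004], [0, 0, 0], 0],
    [[-0.02, 0, 0.009], [0, 0, 0], 0],
    [[-0.03, 0, 0.014], [0, 0, 0], 0],
    [[-0.039, 0, 0.02], [0, 0, 0], 0],
    [[-0.047, 0, 0.026], [0, 0, 0], 0],
    [[-0.055, 0, 0.034], [0, 0, 0], 0],
    [[-0.063, 0, 0.042], [0, 0, 0], 0],
    [[-0.069, 0, 0.051], [0, 0, 0], 0],
    [[-0.075, 0, 0.06], [0, 0, 0], 0],
  ],
)

```text
clock: 15.3
ee_pos: [0.592, 0.0416, 0.1531]
tcp_rot: [[0.17, 0.986, -0.0], [0.986, -0.17, -0.0], [-0.0, -0.0, -1.0]]
ft_force: [0.2, -0.1, 1.0]
opening: -0.0001
grasp_force: 0.4
```

```bash
python3 -c "
from h import *
s=camera('scene');t=camera('top'); save('lid1',np.hstack([cv2.resize(s[110:290,290:470],(400,400)),cv2.resize(t[80:260,180:360],(400,400))]))
S=state();print(S['ee_pos'],S['ft_force'],S['clock']);e=S['ee_pos'];print('X from hinge',(e[:2]-[.609,.151])@[.171,.985])"
```

```text
[0.59076409 0.04140584 0.15172949] [-0.92479556  0.34873945 -0.06592338] 15.4
X from hinge -0.11106858450598107
```

View pics/lid1.png

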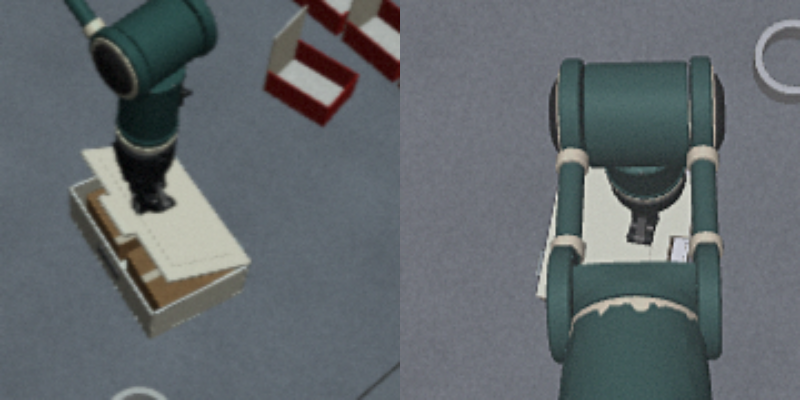

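The lid is about 30° open with the fingertips on it. Pressing it down slowly.

Call:
apply_moves(
  increments=[
    [[-0.004, 0, 0.008], [0, 0, 0], 0],
    [[-0.008, 0, 0.016], [0, 0, 0], 0],
    [[-0.011, 0, 0.025], [0, 0, 0], 0],
    [[-0.013, 0, 0.034], [0, 0, 0], 0],
    [[-0.015, 0, 0.043], [0, 0, 0], 0],
    [[-0.016, 0, 0.051], [0, 0, 0], 0],
    [[-0.017, 0, 0.057], [0, 0, 0], 0],
    [[-0.017, 0, 0.06], [0, 0, 0], 0],
    [[-0.017, 0, 0.062], [0, 0, 0], 0],
    [[-0.017, 0, 0.062], [0, 0, 0], 0],
  ],
)

```text
clock: 16.4
ee_pos: [0.5892, 0.0257, 0.0917]
tcp_rot: [[0.17, 0.986, -0.0], [0.986, -0.17, 0.0], [0.0, -0.0, -1.0]]
ft_force: [-0.2, -0.2, 0.1]
opening: -0.0001
grasp_force: 0.0
```

Call:
apply_moves(
  increments=[
    [[0, 0, 0.001], [0, 0, 0], 0],
    [[0, 0, 0.002], [0, 0, 0], 0],
    [[0, 0, 0.002], [0, 0, 0], 0],
  ],
)

```text
clock: 16.7
ee_pos: [0.5896, 0.0256, 0.0901]
tcp_rot: [[0.17, 0.986, 0.001], [0.986, -0.17, 0.0], [0.0, 0.001, -1.0]]
ft_force: [-0.0, 1.1, 0.0]
opening: -0.0
grasp_force: 0.0
```

Call:
apply_moves(
  increments=[
    [[0, 0, 0.001], [0, 0, 0], 0],
    [[0, 0, 0.002], [0, 0, 0], 0],
    [[0, 0, 0.002], [0, 0, 0], 0],
  ],
)

```text
clock: 17.0
ee_pos: [0.5896, 0.0255, 0.0885]
tcp_rot: [[0.17, 0.986, 0.0], [0.986, -0.17, -0.0], [-0.0, 0.0, -1.0]]
ft_force: [-1.7, 0.1, 4.0]
opening: -0.0
grasp_force: 2.0
```

Call:
apply_moves(
  increments=[
    [[0, 0, 0.0008], [0, 0, 0], 0],
    [[0, 0, 0.0015], [0, 0, 0], 0],
    [[0, 0, 0.0015], [0, 0, 0], 0],
    [[0, 0, 0.0015], [0, 0, 0], 0],
  ],
)

```text
clock: 17.4
ee_pos: [0.5897, 0.0255, 0.0884]
tcp_rot: [[0.17, 0.986, 0.001], [0.986, -0.17, -0.0], [0.0, 0.001, -1.0]]
ft_force: [-4.5, -1.0, 12.6]
opening: -0.0
grasp_force: 5.9
```

The lid is firmly on the rim: z stopped at 0.0884 with 12.6 N. Lifting clear and checking.

Call:
apply_moves(
  increments=[
    [[0, 0, -0.005], [0, 0, 0], 0],
    [[0, 0, -0.02], [0, 0, 0], 0],
    [[0, 0, -0.05], [0, 0, 0], 0],
    [[0, 0, -0.09], [0, 0, 0], 0],
    [[0, 0, -0.13], [0, 0, 0], 0],
    [[0, 0, -0.16], [0, 0, 0], 0],
    [[0, 0, -0.17], [0, 0, 0], 0],
    [[0, 0, -0.17], [0, 0, 0], 0],
    [[0, 0, -0.17], [0, 0, 0], 0],
  ],
)

```text
clock: 18.3
ee_pos: [0.5884, 0.0256, 0.2547]
tcp_rot: [[0.17, 0.986, -0.002], [0.986, -0.17, -0.0], [-0.0, -0.002, -1.0]]
ft_force: [-0.7, -0.4, -1.0]
opening: 0.0002
grasp_force: 0.0
```

```bash
python3 -c "
from h import *
s=camera('scene'); save('end',cv2.resize(s[100:350,140:480],(748,550)))
S=state();print(S['ee_pos'],S['ft_force'],S['clock'])"
```

```text
[0.58797628 0.0255623  0.25389111] [-0.71068256 -1.01718397 -0.50881148] 18.35
```

View pics/end.png

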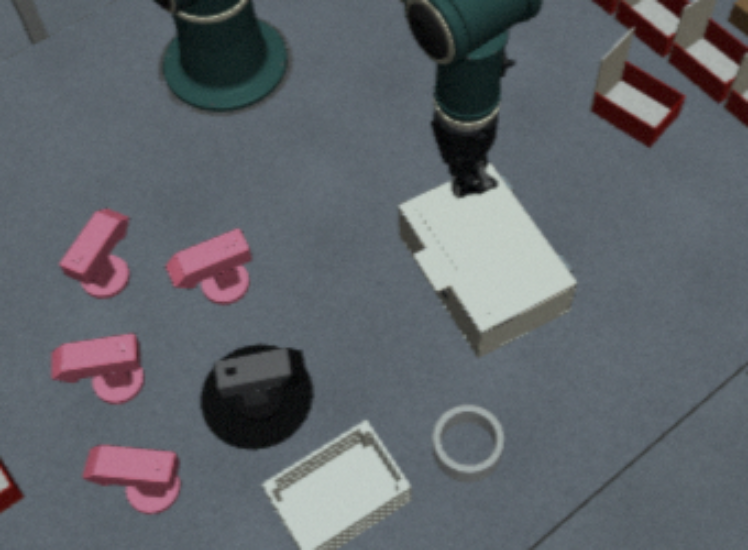

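The lid lies flat on the case (485,260), the scanner stands upright on its mat (255,375), and everything else is in place.

```bash
python3 -c "
from h import *
print(close_job())"
```

```text
the job is handed in; nothing more can be done
None
```

The job is handed in (no verdict was returned): by my measurements the scanner aimed within about 2 mm of the label's centre from 17 cm for over 2 s, it stands upright on its mat again, the lid is fully shut, and nothing else in view looked moved.

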